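Start up the gem grinder at its push stations

ROBOT

A 6-joint arm with a two-finger parallel gripper is mounted at the origin on the work surface. World frame = base frame: x ahead of the robot, y to its left, z up, the work surface at z = 0. Lengths are in m, angles in rad, forces in N, time in s.
With the tool pointing down it reaches from about 0.35 to 0.725 m from the base axis. Payload 4.3 kg.
Tool frame: the origin (TCP) lies midway between the tips of the shut fingers; the grasp point (between the pads) lies arm.pinch_z behind it (arm.pinch_z is the distance from the TCP to the grasp point, in m); x points along the fingers, z is the direction in which the jaws open and shut, and the axes are right-handed (so a half turn about x gives the same grasp; the last joint's range is limited). The gripper opens to 85 mm and grips with 20 to 120 N. Pads are 22 mm wide; open, the fingers measure 114 mm over their backs; the gripper's body (76 mm by 85 mm) begins 54 mm behind the grasp point. The pads swing forward as they close: fully open they stand 13 mm farther back than shut.
Start: joints at [1.011, 0.377, 0.081, 1.274, 0, 1.46], TCP at [0.25, 0.518, 0.192] pointing down, gripper open.
Joint ranges: [-2.72, 2.72], [-0.84, 1.66], [-1.02, 1.22], [-1.77, 2.12], [-1.37, 1.28], [-3.14, 3.14]. Speed limits (rad/s): [2.57, 2.57, 3.14, 3.14, 3.14, 3.14].

INTERFACE

Orientations are given as a rotation vector (axis times angle).
In Python, from rig import arm gives the robot as it stands.
- The arm moves only by the tool send_rows, never from a script. Its argument "moves" is a list of rows, each a list of 3 entries, a list of its own where there are three numbers: the opening, from 0 (shut) to 1 (fully open), then the shift along the tool's x, y, z in m, then the turn about the tool's x in degrees. In form: [[fingers, [tx, ty, tz], turn], ...]. A call has 1 to 20 rows; each row is the pose to reach, as a shift and turn from the pose measured when the call began, along the tool's axes at that moment; what a row does not reach only later rows make up. A row lasts 1/12 s, in which the tool goes at most 41.7 mm and 7.16 degrees, less where a joint would pass 70% of its speed; a pose out of reach is approached as far as the arm can. A call with a gripper value outside its range is refused whole. The fingers move at their own pace and stop on an object; the grip force is fixed at half the most. Time passes only in rows, so rows that repeat a pose let the fingers close. It gives the time, the measured TCP pose, the force and the opening at its end, in the units of the state.
- arm.sense(): the state, without advancing time (a new reading comes with each control period).
- arm.get_image(name): name is "scene" or "top"; returns a dict with "frame" (420x560x3 uint8, blue, green, red), "vfov" (degrees; the focal length in pixels is half the picture's height over the tangent of half this angle, whatever the lens; pixels are square), "cx", "cy" (the principal point, pixels), "extrinsics" (4x4, takes a point from world to camera coordinates). Camera axes: x right, y down, z forward; pixel columns grow to the right and rows downward; lengths in m; the calibration is good to about 2 mm. A picture is of the moment at which its call begins. There is no depth.
- arm.close_job(): hands the job in, once; it reports no verdict.
The state is a dict: "time_s": time; "joint_pos": joint angles; "qvel": joint speeds; "tau": joint torques, N m; "eef_pos": TCP position; "tcp_rot": TCP orientation; "contact_force": force on the tool from outside, world axes, zero at the start; "moment": the same for the moment, N m; "gripper_width": opening from 0.0 (shut) to 1.0 (fully open).
Only numpy, scipy, OpenCV 4.12 (cv2) and the standard library are available. Lean on these libraries where they do the work, as an engineer would, in place of code of your own. Each camera call takes 0.05 s, during which the arm holds its last target.

TASK

Start up the gem grinder so that the wheel never runs dry: with a fingertip press down the long bar key (water pump), then the small round key (mist extractor), and last the broad mushroom key (grinding wheel), each gently until it is well down, where it stays by itself. Leave the square lamp key up; do not lift or shift the loose stations, and leave everything standing around them where it is.

Things in the scene. Friction and masses are not known exactly. Their poses are not given: they have to be found in the camera images.
- water_station: push station of the water pump: loose grey block on rubber feet, 80 x 80 mm, 34 mm high, 0.9 kg, with one black key in the middle of its top: the long bar key, 56 mm long (along the station's y) and 18 mm wide. Origin: centre of its underside; z up.
- water_top (a point): centre of the flat top of the long bar key, 56 mm long (along the station's y) and 18 mm wide; 56 mm above the table while the key is up, 44 mm when fully down; moves with the key and its cushioned cap. z up.
- water_key (a joint): how far the key of the water pump is pressed down: 0 up, 0.012 m fully down; on from 0.006 m. Moves against about 3 N of friction, and stays where it is left (no spring). Its cap is rubber-cushioned on the key: it gives about 1 mm per 2.5 N (not counted in this value), so it softens the end of the stroke for about 6 mm.
- mist_station: push station of the mist extractor: loose grey block on rubber feet, 80 x 80 mm, 34 mm high, 0.9 kg, with one black key in the middle of its top: the small round key, 20 mm across. Origin: centre of its underside; z up.
- mist_top (a point): centre of the flat top of the small round key, 20 mm across; 56 mm above the table while the key is up, 44 mm when fully down; moves with the key and its cushioned cap. z up.
- mist_key (a joint): how far the key of the mist extractor is pressed down: 0 up, 0.012 m fully down; on from 0.006 m. Moves against about 3 N of friction, and stays where it is left (no spring). Its cap is rubber-cushioned on the key: it gives about 1 mm per 2.5 N (not counted in this value), so it softens the end of the stroke for about 6 mm.
- wheel_station: push station of the grinding wheel: loose grey block on rubber feet, 80 x 80 mm, 34 mm high, 0.9 kg, with one black key in the middle of its top: the broad round mushroom key, 46 mm across. Origin: centre of its underside; z up.
- wheel_top (a point): centre of the flat top of the broad round mushroom key, 46 mm across; 56 mm above the table while the key is up, 44 mm when fully down; moves with the key and its cushioned cap. z up.
- wheel_key (a joint): how far the key of the grinding wheel is pressed down: 0 up, 0.012 m fully down; on from 0.006 m. Moves against about 3 N of friction, and stays where it is left (no spring). Its cap is rubber-cushioned on the key: it gives about 1 mm per 2.5 N (not counted in this value), so it softens the end of the stroke for about 6 mm.
- lamp_station: push station of the lamp (to be left alone): loose grey block on rubber feet, 80 x 80 mm, 34 mm high, 0.9 kg, with one black key in the middle of its top: the square key, 30 x 30 mm. Origin: centre of its underside; z up.
- lamp_top (a point): centre of the flat top of the square key, 30 x 30 mm; 56 mm above the table while the key is up, 44 mm when fully down; moves with the key and its cushioned cap. z up.
- lamp_key (a joint): how far the key of the lamp (to be left alone) is pressed down: 0 up, 0.012 m fully down; on from 0.006 m. Moves against about 3 N of friction, and stays where it is left (no spring). Its cap is rubber-cushioned on the key: it gives about 1 mm per 2.5 N (not counted in this value), so it softens the end of the stroke for about 6 mm.
- dop_stand: bystander: wooden block 60 x 70 mm, 30 mm high, with four upright brass dop sticks with stones, 91 mm high in all. Origin: centre of its underside.
- stone_tray: bystander: white open tray, 80 x 110 mm, 22 mm high, with cut stones. Origin: centre of its underside.
- mug: bystander: white mug, 72 mm across, 85 mm high, handle at its +y side. Origin: centre of its underside.
- grit_jar: bystander: closed jar, 56 mm across, 80 mm high. Origin: centre of its underside.
- loupe: bystander: dark steel loupe, 40 mm across, 34 mm high. Origin: centre of its underside.
- rough_stone: bystander: blue rough stone, 50 mm across, 38 mm high. Origin: centre of its underside.
- brush: bystander: cleaning brush lying flat, 160 mm long along its x. Origin: on its length.

How it is judged:
On the way, in this order (a step that is already met when the one before it is completed fails the run):
1. the key of the water pump is down by more than 6 mm (value of joint water_key above 0.006 m), for 0.2 s.
2. the key of the mist extractor is down by more than 6 mm (value of joint mist_key above 0.006 m), for 0.2 s.
3. the key of the grinding wheel is down by more than 6 mm (value of joint wheel_key above 0.006 m), for 0.2 s.
At the end, for the whole second after the job is handed in: The bar, small round and mushroom keys are each down by more than 6 mm of their 12 mm, the square key by less than 3 mm; every station is at rest, upright within 0.1 rad and within 15 mm of where it stood; the bystanders are within 20 mm of where they stood (value of joint each of water_key, mist_key, wheel_key above 0.006 m and value of joint lamp_key below 0.003 m and distance of each of water_station, mist_station, wheel_station, lamp_station from where it was at the start of the episode below 0.015 m and angle between each of water_station, mist_station, wheel_station, lamp_station's own z axis and vertical below 0.1 rad and linear speed of each of water_station, mist_station, wheel_station, lamp_station below 0.02 m/s and distance of each of dop_stand, stone_tray, mug, grit_jar, loupe, rough_stone, brush from where it was at the start of the episode below 0.02 m); the robot touches nothing.
It fails at once if a key is pressed out of order (the mist extractor's before the water is on, or the wheel's before water and mist extractor are on) ((value of joint mist_key above 0.003 m and value of joint water_key below 0.006 m) or (value of joint wheel_key above 0.003 m and value of joint any of mist_key, water_key below 0.006 m)).
It fails at once if the lamp's square key is pressed by more than 3 mm (value of joint lamp_key above 0.003 m).
It fails at once if the robot presses a station or its key harder than 25 N (contact force between any of the arm, the fingers and water_station above 25 N or contact force between any of the arm, the fingers and mist_station above 25 N or contact force between any of the arm, the fingers and wheel_station above 25 N or contact force between any of the arm, the fingers and lamp_station above 25 N).
It fails at once if a station is shifted by more than 15 mm, lifted by more than 8 mm or tilted by more than 0.15 rad (distance of any of water_station, mist_station, wheel_station, lamp_station from where it was at the start of the episode above 0.015 m or height (world z) of any of water_station, mist_station, wheel_station, lamp_station above 0.008 m or angle between any of water_station, mist_station, wheel_station, lamp_station's own z axis and vertical above 0.15 rad).
It fails at once if a bystander is moved by more than 20 mm (carried, lifted or knocked away) (distance of any of dop_stand, stone_tray, mug, grit_jar, loupe, rough_stone, brush from where it was at the start of the episode above 0.02 m).
It also fails if it takes over 48 s, if anything falls off the work surface, if the arm or the gripper's body presses on something with over 40 N, if the wrist force passes 120 N, or if a joint passes its speed limit or range.

## Working session

There is one attempt and no reset: what is moved stays moved. The work goes in short steps, Python scripts to look and compute and a tool call to move; the robot and the scene stay as the last step left them, time stands still between calls to the robot, and variables do not carry over. Pictures are saved under pics/ and viewed, and the job is handed in when it is done.

Besides the shell and the picture viewer there is one more tool, called after ">>>" by a JSON object that holds its "api" and its "payload". send_rows: Moves the arm, as the interface text tells. Its arguments: {"type":"object","properties":{"moves":{"type":"array"}},"required":["moves"]}

```bash
mkdir -p pics; ls; python3 - <<'E'
from rig import arm
import cv2
print(arm.sense()); print(arm.pinch_z)
for n in("scene","top"):
    d=arm.get_image(n); cv2.imwrite(f"pics/{n}0.png",d["frame"]); print(n,d["vfov"],d["cx"],d["cy"],d["extrinsics"],[k for k in d])
E
```

```text
pics
{'time_s': 0.0, 'joint_pos': array([1.01067631e+00, 3.78068628e-01, 7.96490837e-02, 1.27439817e+00,
       1.46062814e-05, 1.46053998e+00]), 'qvel': array([-0.00040593,  0.00039048,  0.00054179, -0.00118442,  0.00028943,
        0.00050997]), 'tau': array([ 1.70962197e-03, -4.63603091e+01,  2.69875664e+01,  2.09400756e-02,
        2.33257997e-04,  1.42924339e-06]), 'eef_pos': array([0.2496153 , 0.5171905 , 0.19096676]), 'tcp_rot': array([-0.87271672,  1.39092905,  0.87129537]), 'contact_force': array([0.21074842, 0.37238697, 0.06755666]), 'moment': array([-0.02569588,  0.02826767, -0.04928395]), 'gripper_width': 0.9977579257192372}
0.0187
scene 45.170814598980115 278.05712930318253 209.47333570952392 [[ 0.49462546  0.86884705 -0.02122393 -0.28069087]
 [ 0.46322041 -0.28421195 -0.83943458 -0.2159579 ]
 [-0.73537236  0.40537436 -0.54304615  1.67182541]
 [ 0.          0.          0.          1.        ]] ['frame', 'vfov', 'cx', 'cy', 'extrinsics']
top 46.81861779624278 286.2053809616367 211.36848826812275 [[ 0.00234066 -0.99998068  0.00575825 -0.01248996]
 [-0.98143007 -0.00340164 -0.1917901   0.54851436]
 [ 0.19180598 -0.00520241 -0.98141907  1.10409612]
 [ 0.          0.          0.          1.        ]] ['frame', 'vfov', 'cx', 'cy', 'extrinsics']
```

View pics/scene0.png

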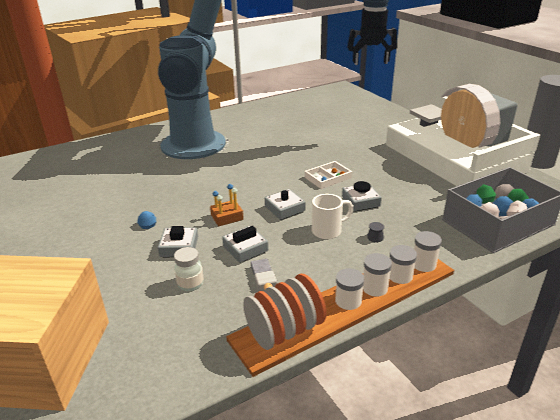

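View pics/top0.png

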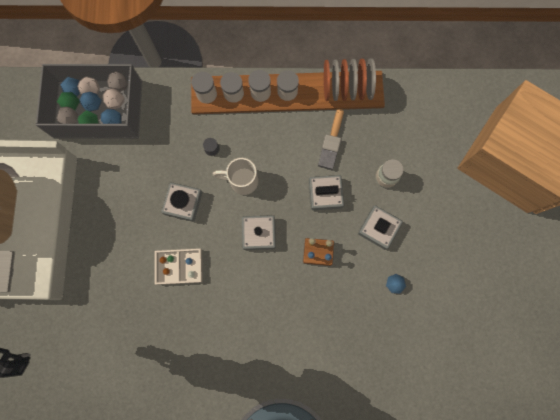

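The top view shows the mushroom key near (180,200), the small round key near (258,231), the bar near (326,190) and the square lamp key near (382,226). The mug stands between the mushroom and bar stations. I'll enlarge all of these.

```bash
python3 - <<'E'
import cv2,numpy as np
t=cv2.imread("pics/top0.png"); s=cv2.imread("pics/scene0.png")
def tiles(im,cs,out):
    r=[cv2.resize(im[y-25:y+25,x-30:x+30],None,fx=6,fy=6,interpolation=cv2.INTER_CUBIC) for x,y in cs]
    cv2.imwrite(out,np.vstack([np.hstack(r[:2]),np.hstack(r[2:])]))
tiles(t,[(326,190),(258,232),(181,201),(381,227)],"pics/tz.png")
tiles(s,[(245,240),(285,202),(361,194),(178,238)],"pics/sz.png")
E
```

```text
(no output)
```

View pics/tz.png

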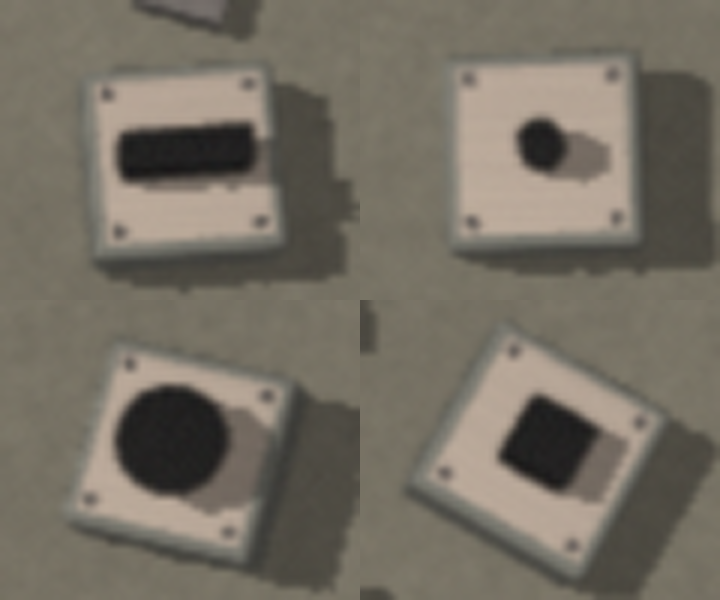

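View pics/sz.png

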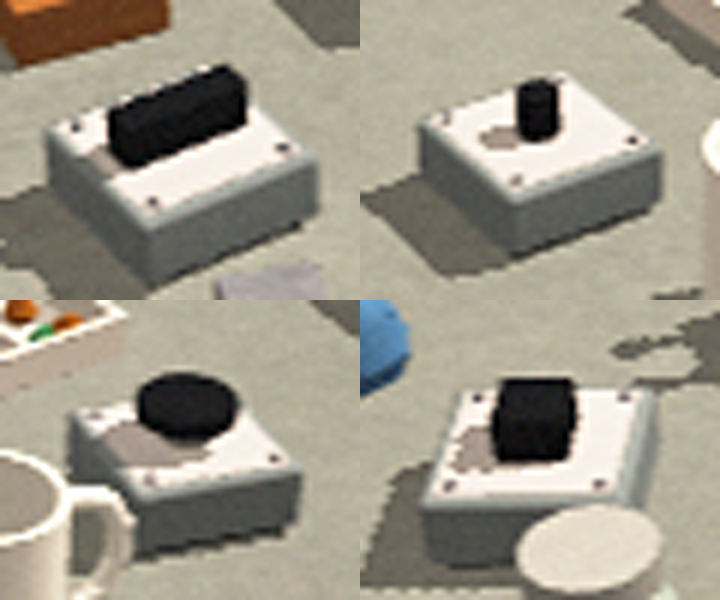

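```bash
cat > h.py <<'E'
import numpy as np
from rig import arm
from scipy.optimize import least_squares
def cam(n):
    d=arm.get_image(n); f=210/np.tan(np.radians(d["vfov"]/2)); return f,d["cx"],d["cy"],d["extrinsics"]
def proj(c,p):
    q=c[3]@np.r_[p,1]; return np.array([c[1]+c[0]*q[0]/q[2],c[2]+c[0]*q[1]/q[2]])
def tri(cs,px): 
    r=least_squares(lambda p:np.concatenate([proj(c,p)-u for c,u in zip(cs,px)]),[.5,0,.05]); return r.x,r.fun
def onz(c,u,z): return least_squares(lambda p:proj(c,[p[0],p[1],z])-u,[.5,0]).x
E
python3 - <<'E'
from h import *
np.set_printoptions(precision=4,suppress=True)
T,S=cam("top"),cam("scene")
for n,t,s in [("water",(326.7,189.5),(244.2,231.2)),("mist",(257.7,230.7),(284.2,190.7)),("wheel",(179.2,198.8),(361.7,185.2))]:
    print(n,*tri([T,S],[t,s]),onz(T,t,.056),onz(S,s,.056))
for n,u,z in [("lamp",(382.2,225.2),.056),("mugrim",(242,174),.085),("dopL",(305,250),.03),("jar",(391,170),.08),("dopstickTop",(311,240),.09),("loupe",(210,146),.034),("traycent",(178,267),.022)]: print(n,onz(T,u,z))
E
```

```text
water [ 0.6027 -0.1082  0.0527] [-0.0624 -0.0271 -0.0644  0.0056] [ 0.6018 -0.108 ] [ 0.6071 -0.11  ]
mist [0.5012 0.0566 0.0574] [-0.1737 -0.0873 -0.2091  0.032 ] [0.5013 0.0563] [0.4993 0.0584]
wheel [0.5784 0.2456 0.054 ] [-0.1557 -0.0987 -0.1949  0.053 ] [0.5777 0.2448] [0.5811 0.244 ]
lamp [ 0.5154 -0.2384]
mugrim [0.6315 0.0935]
dopL [ 0.4589 -0.0563]
jar [ 0.6441 -0.2591]
dopstickTop [ 0.4749 -0.0675]
loupe [0.7174 0.1791]
traycent [0.418  0.2477]
```

```bash
cat >> h.py <<'E'
from scipy.spatial.transform import Rotation as R
def rel(p):
    s=arm.sense(); return R.from_rotvec(s["tcp_rot"]).as_matrix().T@(np.array(p)-s["eef_pos"])
E
python3 - <<'E'
from h import *
np.set_printoptions(precision=4,suppress=True)
s=arm.sense(); print(s["time_s"],R.from_rotvec(s["tcp_rot"]).as_matrix())
print(rel([.602,-.108,.19]),rel([.602,-.108,.10]))
E
```

```text
0.2 [[-0.0006 -0.9005  0.4348]
 [-0.001   0.4348  0.9005]
 [-1.      0.0001 -0.0012]]
[ 0.0017 -0.5891 -0.4101] [ 0.0917 -0.5891 -0.41  ]
```

>>> {"api": "send_rows", "payload": {"moves": [[0,[0,-0.02,-0.014],0],[0,[0,-0.05,-0.035],0],[0,[0,-0.08,-0.056],0],[0,[0,-0.112,-0.078],0],[0,[0,-0.144,-0.1],0],[0,[0,-0.176,-0.123],0],[0,[0,-0.208,-0.145],0],[0,[0,-0.24,-0.167],0],[0,[0,-0.272,-0.189],0],[0,[0,-0.304,-0.212],0],[0,[0,-0.336,-0.234],0],[0,[0,-0.368,-0.256],0],[0,[0,-0.4,-0.279],0],[0,[0,-0.432,-0.301],0],[0,[0,-0.464,-0.323],0],[0,[0,-0.496,-0.345],0],[0,[0,-0.528,-0.368],0],[0,[0,-0.555,-0.386],0],[0,[0,-0.578,-0.402],0],[0,[0.002,-0.589,-0.41],0]]}}

```text
time_s: 1.87
eef_pos: [0.6033, -0.1113, 0.1893]
tcp_rot: [-0.871, 1.391, 0.868]
contact_force: [-0.8, -0.0, -0.0]
gripper_width: 0.003
```

```bash
python3 - <<'E'
from h import *
np.set_printoptions(precision=4,suppress=True)
s=arm.sense(); print(s["eef_pos"],s["joint_pos"],rel([.602,-.108,.07]))
E
```

```text
[ 0.6033 -0.1113  0.1893] [-0.2846  0.4592  0.1987  1.3097 -0.0021  0.1682] [0.1193 0.0028 0.0026]
```

>>> {"api": "send_rows", "payload": {"moves": [[0,[0.02,0.002,0.002],0],[0,[0.04,0.003,0.003],0],[0,[0.06,0.003,0.003],0],[0,[0.08,0.003,0.003],0],[0,[0.1,0.003,0.003],0],[0,[0.11,0.003,0.003],0],[0,[0.117,0.003,0.003],0],[0,[0.117,0.003,0.003],0]]}}

```text
time_s: 2.53
eef_pos: [0.6007, -0.1068, 0.0709]
tcp_rot: [-0.87, 1.393, 0.871]
contact_force: [-0.3, -0.9, 0.3]
gripper_width: -0.003
```

```bash
python3 - <<'E'
from h import *
import cv2
np.set_printoptions(precision=4,suppress=True)
a=arm.get_image("top")["frame"][160:220,286:366]; b=arm.get_image("scene")["frame"][195:255,205:285]
cv2.imwrite("pics/w1.png",np.vstack([cv2.resize(i,None,fx=5,fy=5,interpolation=2) for i in(a,b)]))
s=arm.sense(); print(s["eef_pos"],s["contact_force"],rel([.602,-.108,.056]),proj(cam("scene"),s["eef_pos"]))
E
```

```text
[ 0.6024 -0.1075  0.073 ] [0.1442 0.0546 1.2272] [ 0.017   0.0001 -0.0006] [243.8234 223.7153]
```

View pics/w1.png

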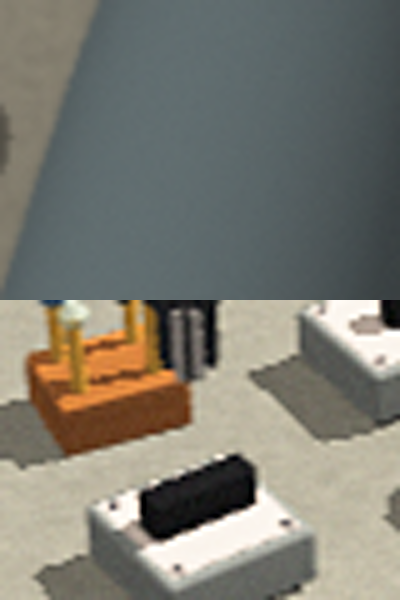

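```bash
python3 - <<'E'
from h import *
import cv2
np.set_printoptions(precision=4,suppress=True)
for i in range(3):
    s=arm.sense(); im=arm.get_image("scene")["frame"]; print(s["time_s"],s["eef_pos"],s["contact_force"],s["qvel"])
x,y=proj(cam("scene"),s["eef_pos"]); print(x,y)
cv2.imwrite("pics/w2.png",cv2.resize(im[140:260,165:325],None,fx=5,fy=5,interpolation=2))
E
```

```text
2.6833 [ 0.6028 -0.1077  0.0735] [ 0.3334  0.7559 -0.0661] [-0.0008 -0.0062  0.011  -0.0034  0.0003  0.0012]
2.7333 [ 0.6031 -0.1078  0.0737] [-0.2019 -0.5541  0.2325] [-0.0034 -0.0041  0.0024 -0.0023 -0.0003 -0.0015]
2.7833 [ 0.6031 -0.1078  0.0737] [ 0.3319 -0.7046 -0.8229] [-0.0001  0.0002 -0.0034 -0.0034  0.0015 -0.0017]
243.80943776925875 223.65768273111055
```

View pics/w2.png

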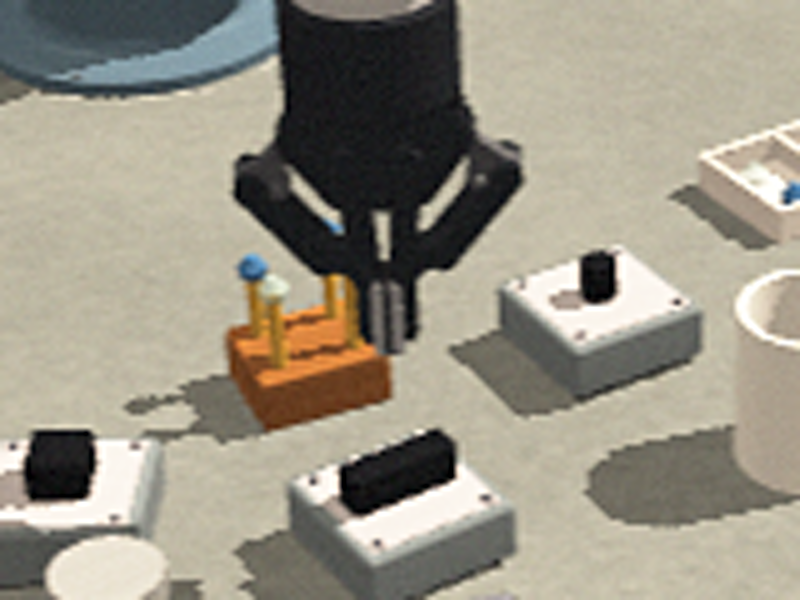

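```bash
python3 - <<'E'
from h import *
import cv2
np.set_printoptions(precision=4,suppress=True)
S,T=cam("scene"),cam("top")
for p in [(0,0,0),(.25,.517,.191),(.25,.517,.204),(.25+.045*.435,.517+.045*.9,.204),(.25-.045*.435,.517-.045*.9,.204)]: print(p,proj(S,p),proj(T,p))
for z in(.07,.08,.09,.1,.11): print(z,onz(S,(242.4,210.4),z))
s=cv2.imread("pics/scene0.png");t=cv2.imread("pics/top0.png")
cv2.imwrite("pics/z3.png",np.vstack([cv2.resize(s[0:80,310:430],None,fx=5,fy=5),cv2.resize(t[330:390,0:120],None,fx=5,fy=5)][:1]))
cv2.imwrite("pics/z4.png",cv2.resize(t[330:420,0:120],None,fx=5,fy=5))
cv2.imwrite("pics/z5.png",arm.get_image("top")["frame"])
E
```

```text
(0, 0, 0) [193.2946 144.2587] [280.7181 452.3486]
(0.25, 0.517, 0.191) [369.3158  80.4206] [ 20.0518 344.8834]
(0.25, 0.517, 0.204) [369.634   76.3745] [ 16.5125 345.4039]
(0.269575, 0.5575, 0.204) [383.7754  75.7676] [ -3.0812 335.0536]
(0.230425, 0.47650000000000003, 0.204) [355.4565  76.9829] [ 36.253  355.8318]
0.07 [ 0.5465 -0.0837]
0.08 [ 0.5606 -0.09  ]
0.09 [ 0.5748 -0.0964]
0.1 [ 0.589  -0.1027]
0.11 [ 0.6031 -0.109 ]
```

View pics/z3.png

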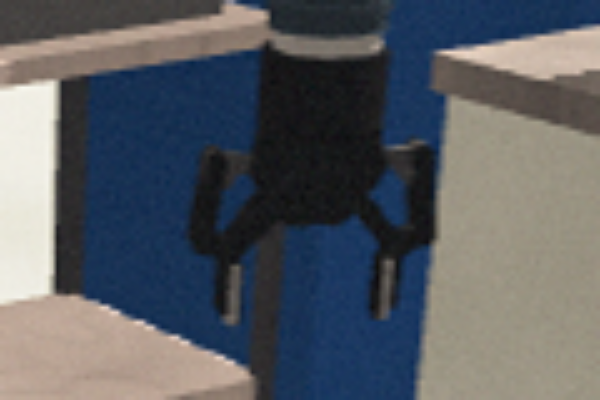

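View pics/z4.png

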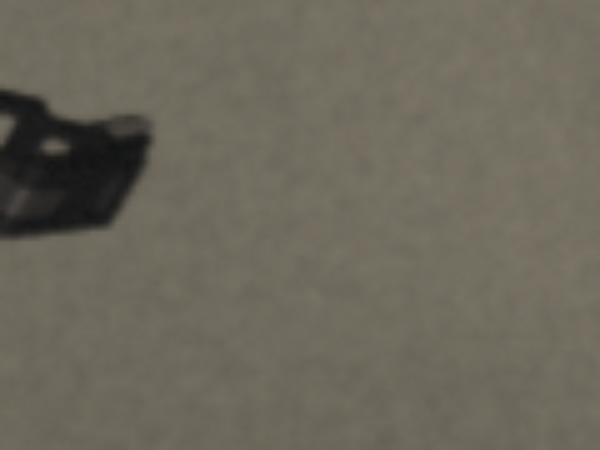

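View pics/z5.png

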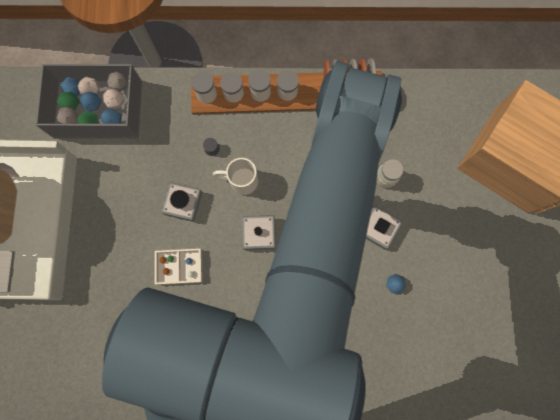

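```bash
python3 - <<'E'
from h import *
np.set_printoptions(precision=4,suppress=True)
S,T=cam("scene"),cam("top")
for t in [(27,355),(29,356),(22,374)]: print(tri([T,S],[t,(356,64.5)]))
E
```

```text
(array([0.2357, 0.473 , 0.2457]), array([ 0.2225,  0.1543,  0.4289, -0.1387]))
(array([0.2344, 0.4705, 0.2449]), array([-0.2602, -0.1799, -0.5011,  0.1611]))
(array([0.2017, 0.4889, 0.2316]), array([-1.2128, -0.8332, -2.3735,  0.754 ]))
```

The shut fingertips show at (242.4,210.4) in the scene view, but the reported TCP projects to (243.8,223.7). The start picture has the same offset: the tips triangulate about 40 mm higher than stated, while x and y agree. So I won't trust the reported height. I'll go down in short steps and watch the force and the pictures.

>>> {"api": "send_rows", "payload": {"moves": [[0,[0.004,0,0],0],[0,[0.008,0,0],0],[0,[0.012,0,0],0],[0,[0.015,0,0],0],[0,[0.015,0,0],0]]}}

```text
time_s: 3.55
eef_pos: [0.6012, -0.1074, 0.0562]
tcp_rot: [-0.87, 1.392, 0.869]
contact_force: [-0.3, 0.2, 0.5]
gripper_width: 0.004
```

```bash
cat > look.py <<'E'
from h import *
import cv2,sys
np.set_printoptions(precision=4,suppress=True)
x,y,n=int(sys.argv[1]),int(sys.argv[2]),sys.argv[3]
im=arm.get_image("scene")["frame"]; s=arm.sense()
print(s["time_s"],s["eef_pos"],s["contact_force"],s["tau"]); print(proj(cam("scene"),s["eef_pos"]))
cv2.imwrite(f"pics/{n}.png",cv2.resize(im[y-40:y+40,x-50:x+50],None,fx=7,fy=7,interpolation=2))
E
python3 look.py 245 220 w3
```

```text
3.6 [ 0.6014 -0.1075  0.0567] [-0.2014  0.0366  0.1177] [ -0.0127 -50.9409  25.0635  -0.0819  -0.008   -0.    ]
[244.0609 229.3949]
```

View pics/w3.png

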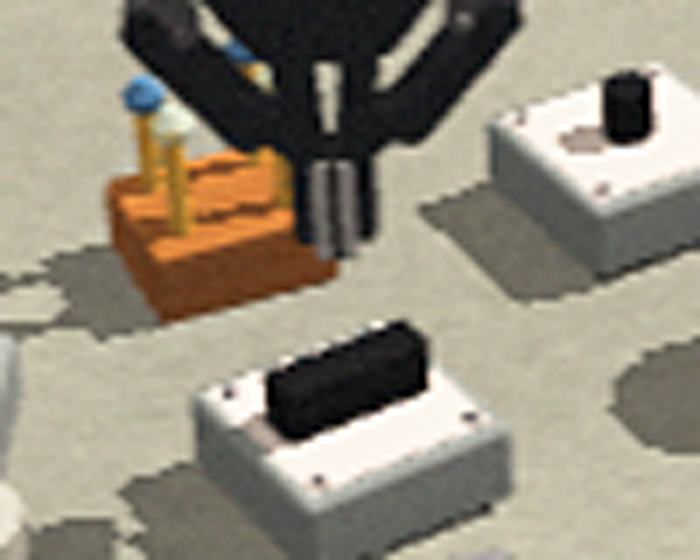

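The tips show at (243.1,216.6) while the TCP projects to row 229.4, and there is no contact at a reported 0.057. So the tips really are about 37 mm higher than reported, and I'll keep going down.

>>> {"api": "send_rows", "payload": {"moves": [[0,[0.005,0,0],0],[0,[0.01,0,0],0],[0,[0.015,0,0],0],[0,[0.02,0,0],0],[0,[0.024,0,0],0],[0,[0.027,0,0],0],[0,[0.027,0,0],0]]}}

```text
time_s: 4.23
eef_pos: [0.601, -0.1074, 0.029]
tcp_rot: [-0.87, 1.393, 0.87]
contact_force: [-0.2, -0.2, -0.0]
gripper_width: -0.0
```

```bash
python3 look.py 245 220 w4
```

```text
4.2833 [ 0.6012 -0.1075  0.0295] [ 0.4545  0.2692 -0.0099] [ -0.0119 -51.1816  24.3468  -0.0726  -0.008   -0.    ]
[244.6918 238.9477]
```

View pics/w4.png

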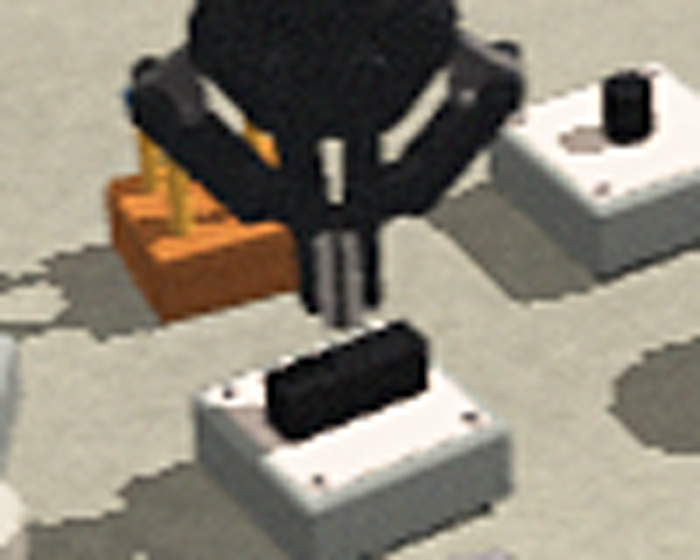

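The tips at (243.6,226.4) are just above the bar, whose top centre is at (244.6,232). I'll continue in small steps.

>>> {"api": "send_rows", "payload": {"moves": [[0,[0.002,0,0],0],[0,[0.004,0,0],0],[0,[0.006,0,0],0],[0,[0.008,0,0],0],[0,[0.01,0,0],0],[0,[0.01,0,0],0]]}}

```text
time_s: 4.83
eef_pos: [0.6012, -0.1075, 0.0194]
tcp_rot: [-0.87, 1.392, 0.869]
contact_force: [0.1, -0.6, -0.2]
gripper_width: -0.002
```

```bash
python3 look.py 245 220 w5
```

```text
4.8833 [ 0.6013 -0.1075  0.0196] [ 0.1306  0.0033 -0.0441] [ -0.0089 -51.529   24.2103  -0.0501  -0.0079  -0.    ]
[244.941  242.4075]
```

View pics/w5.png

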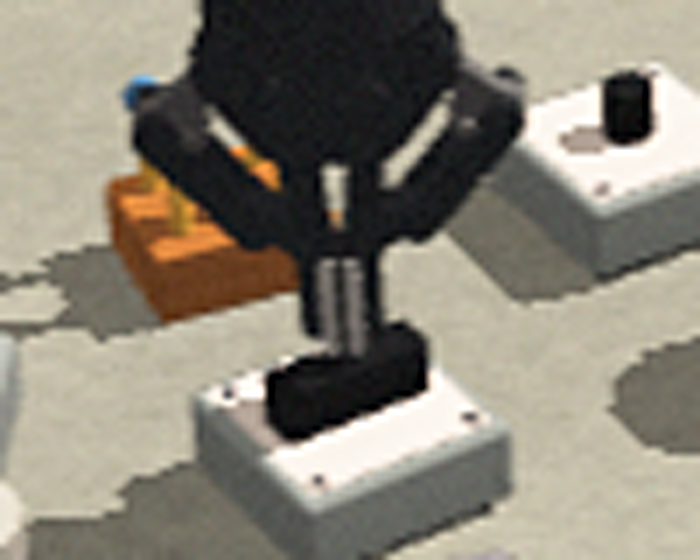

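>>> {"api": "send_rows", "payload": {"moves": [[0,[0.002,0,0],0],[0,[0.004,0,0],0],[0,[0.006,0,0],0],[0,[0.006,0,0],0]]}}

```text
time_s: 5.27
eef_pos: [0.6017, -0.1076, 0.0138]
tcp_rot: [-0.871, 1.392, 0.869]
contact_force: [-1.0, -0.6, 2.4]
gripper_width: 0.005
```

```bash
python3 look.py 245 220 w6
```

```text
5.3167 [ 0.6017 -0.1076  0.0139] [-0.5718 -0.5583  1.295 ] [ -0.0308 -50.337   23.2851  -0.0127  -0.0275  -0.0011]
[245.1094 244.4706]
```

View pics/w6.png

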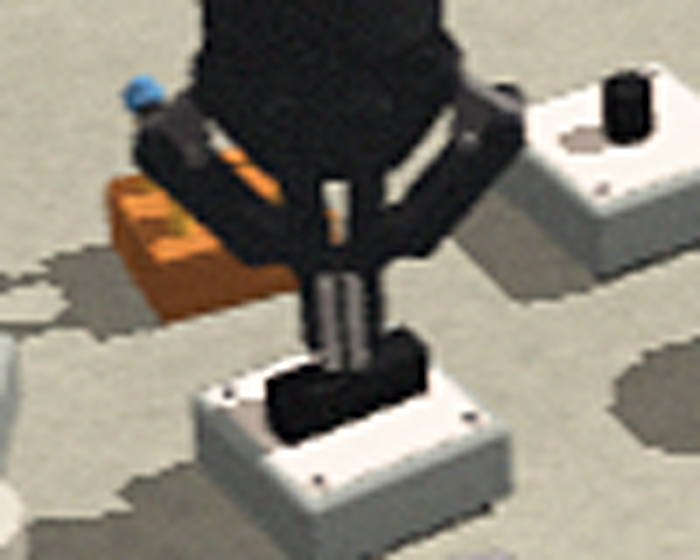

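Contact: about 2 N at a reported z of 0.014, with the tips on the middle of the bar. That puts the height bias near 41 mm. Now I'll press.

>>> {"api": "send_rows", "payload": {"moves": [[0,[0.0015,0,0],0],[0,[0.003,0,0],0],[0,[0.0045,0,0],0],[0,[0.006,0,0],0],[0,[0.0075,0,0],0],[0,[0.009,0,0],0],[0,[0.009,0,0],0]]}}

```text
time_s: 5.95
eef_pos: [0.6017, -0.1076, 0.0046]
tcp_rot: [-0.871, 1.392, 0.869]
contact_force: [0.2, 0.6, 2.0]
gripper_width: -0.001
```

```bash
python3 look.py 245 220 w7
```

```text
6.0 [ 0.6017 -0.1076  0.0048] [0.329  1.0546 1.2192] [ -0.0985 -50.4785  23.0693  -0.0384  -0.0613  -0.0003]
[245.3354 247.6123]
```

View pics/w7.png

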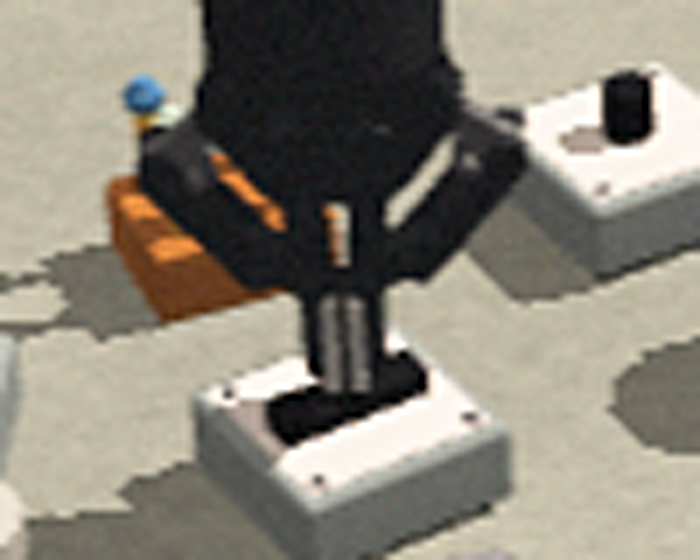

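The bar has sunk clearly, by about 8–9 mm, and the force is still about 2–3 N. I'll press 2.5 mm more, then lift.

>>> {"api": "send_rows", "payload": {"moves": [[0,[0.001,0,0],0],[0,[0.002,0,0],0],[0,[0.003,0,0],0],[0,[0.003,0,0],0]]}}

```text
time_s: 6.38
eef_pos: [0.6018, -0.1077, 0.0021]
tcp_rot: [-0.871, 1.391, 0.868]
contact_force: [-0.8, 1.0, 7.3]
gripper_width: -0.002
```

At 7.3 N the key is at the bottom of its stroke. I'll lift off.

>>> {"api": "send_rows", "payload": {"moves": [[0,[-0.003,0,0],0],[0,[-0.008,0,0],0],[0,[-0.016,0,0],0],[0,[-0.03,0,0],0],[0,[-0.05,0,0],0],[0,[-0.075,0,0],0],[0,[-0.1,0,0],0],[0,[-0.1,0,0],0]]}}

```text
time_s: 7.05
eef_pos: [0.6053, -0.1085, 0.1081]
tcp_rot: [-0.876, 1.385, 0.862]
contact_force: [1.2, -0.1, 0.2]
gripper_width: 0.004
```

```bash
python3 look.py 245 220 w8;  python3 - <<'E'
from h import *
print(rel([.501,.0565,.1]).round(4))
E
```

```text
7.1 [ 0.6044 -0.1082  0.1058] [ 1.8679  0.0419 -0.2931] [  0.073  -51.5551  26.5729   0.5127  -0.0057   0.0002]
[243.089  212.1647]
[0.003  0.1636 0.1031]
```

View pics/w8.png

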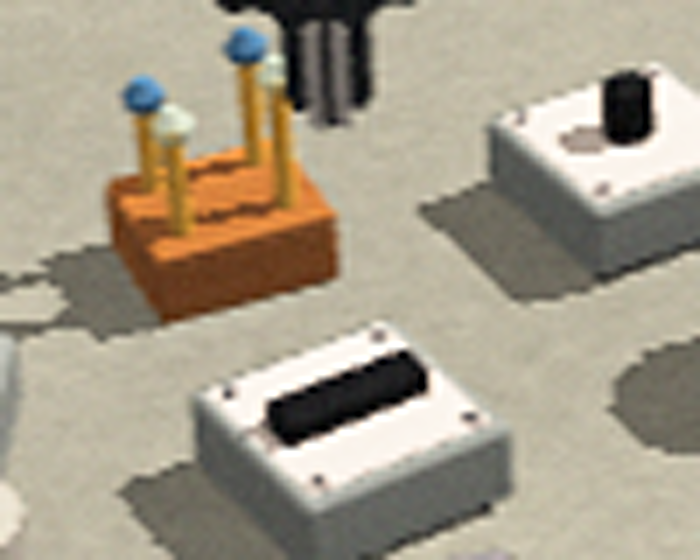

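The bar stays down and the station hasn't moved. Next is the mist key, crossing at the same height.

>>> {"api": "send_rows", "payload": {"moves": [[0,[0,0.02,0.013],0],[0,[0,0.046,0.029],0],[0,[0,0.075,0.047],0],[0,[0,0.104,0.066],0],[0,[0,0.132,0.084],0],[0,[0,0.152,0.096],0],[0,[0,0.1635,0.103],0],[0,[0,0.1635,0.103],0],[0,[0,0.1635,0.103],0]]}}

```text
time_s: 7.9
eef_pos: [0.5007, 0.0563, 0.1024]
tcp_rot: [-0.873, 1.39, 0.867]
contact_force: [1.2, 0.1, -0.1]
gripper_width: 0.0
```

```bash
python3 look.py 285 190 m1;  python3 - <<'E'
from h import *
print(rel([.501,.0565,.025]).round(4))
E
```

```text
7.95 [0.5015 0.0557 0.1026] [ 1.1355  0.0067 -0.0118] [  0.7631 -39.9948  24.7217   0.1233   0.0275   0.0025]
[283.4604 175.441 ]
[0.0777 0.0016 0.0008]
```

View pics/m1.png

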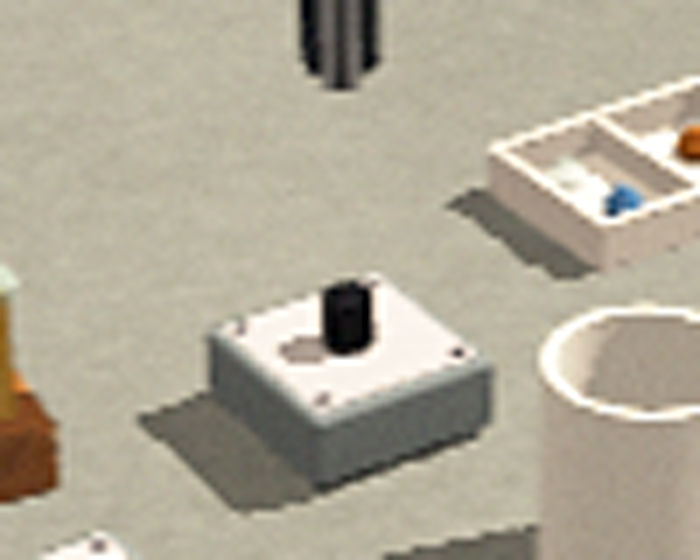

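>>> {"api": "send_rows", "payload": {"moves": [[0,[0.015,0.001,0.001],0],[0,[0.03,0.001,0.001],0],[0,[0.045,0.001,0.001],0],[0,[0.06,0.001,0.001],0],[0,[0.07,0.001,0.001],0],[0,[0.077,0.001,0.001],0],[0,[0.08,0.001,0.001],0],[0,[0.08,0.001,0.001],0]]}}

```text
time_s: 8.67
eef_pos: [0.5015, 0.0561, 0.0222]
tcp_rot: [-0.872, 1.391, 0.865]
contact_force: [0.2, 0.1, 0.1]
gripper_width: -0.002
```

```bash
python3 look.py 285 190 m2;  python3 - <<'E'
from h import *
print(rel([.501,.0565,.0]).round(4))
E
```

```text
8.7167 [0.5019 0.0562 0.0228] [0.7596 0.148  0.2143] [ -0.1029 -40.4228  22.3813  -0.1008  -0.0172  -0.0006]
[284.1841 202.3368]
[ 0.0232  0.0013 -0.0004]
```

View pics/m2.png

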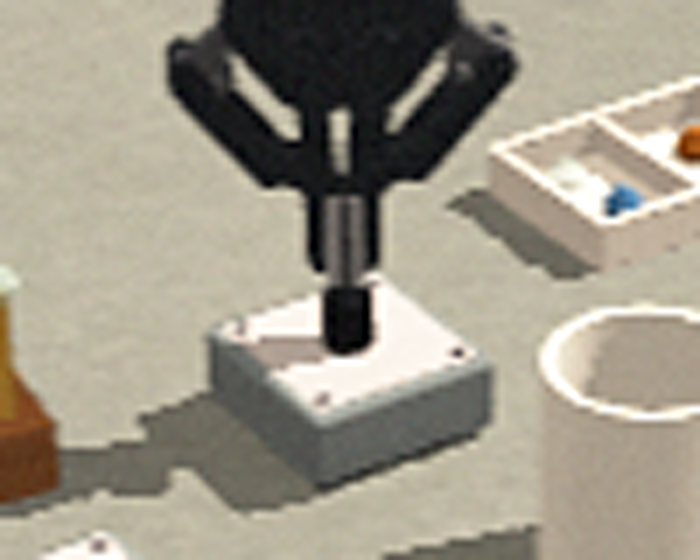

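The fingertips at (334–334.5,190) are centred over the small round key. I'll press down about 18 mm, slowly.

>>> {"api": "send_rows", "payload": {"moves": [[0,[0.003,0.001,0],0],[0,[0.006,0.001,0],0],[0,[0.008,0.001,0],0],[0,[0.0095,0.001,0],0],[0,[0.011,0.001,0],0],[0,[0.0125,0.001,0],0],[0,[0.014,0.001,0],0],[0,[0.0155,0.001,0],0],[0,[0.017,0.001,0],0],[0,[0.018,0.001,0],0],[0,[0.018,0.001,0],0]]}}

```text
time_s: 9.68
eef_pos: [0.5018, 0.0568, 0.0051]
tcp_rot: [-0.872, 1.388, 0.864]
contact_force: [0.3, 2.2, 3.3]
gripper_width: 0.001
```

```bash
python3 look.py 285 190 m3
```

```text
9.7333 [0.5017 0.0568 0.0052] [0.5602 0.709  1.3817] [ -0.2673 -39.9809  20.6747   0.3576  -0.223   -0.0045]
[284.4243 207.947 ]
```

View pics/m3.png

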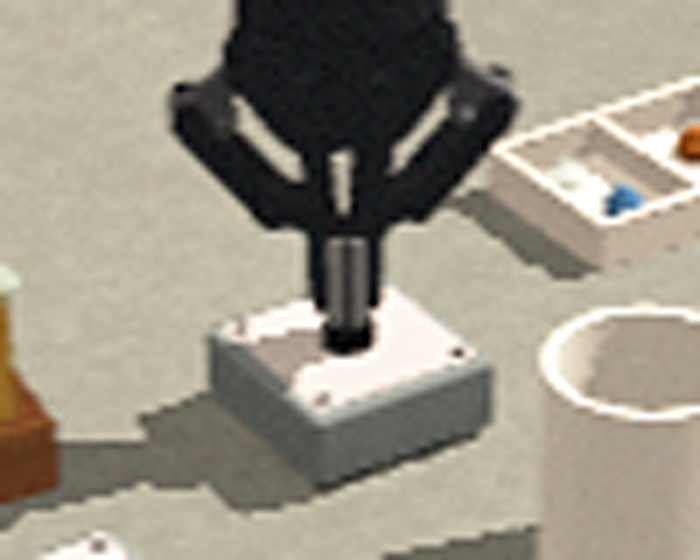

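The round key is going down straight. A few millimetres more to the bottom.

>>> {"api": "send_rows", "payload": {"moves": [[0,[0.001,0,0],0],[0,[0.002,0,0],0],[0,[0.003,0,0],0],[0,[0.0035,0,0],0],[0,[0.0035,0,0],0]]}}

```text
time_s: 10.2
eef_pos: [0.5019, 0.0568, 0.002]
tcp_rot: [-0.873, 1.388, 0.864]
contact_force: [-1.1, 0.7, 6.8]
gripper_width: -0.003
```

>>> {"api": "send_rows", "payload": {"moves": [[0,[-0.003,0,0],0],[0,[-0.008,0,0],0],[0,[-0.016,0,0],0],[0,[-0.03,0,0],0],[0,[-0.05,0,0],0],[0,[-0.075,0,0],0],[0,[-0.105,0,0],0],[0,[-0.105,0,0],0],[0,[-0.105,0,0],0]]}}

```text
time_s: 10.95
eef_pos: [0.503, 0.057, 0.1091]
tcp_rot: [-0.874, 1.385, 0.862]
contact_force: [-0.4, -0.3, -1.2]
gripper_width: -0.001
```

```bash
python3 look.py 285 190 m4;  python3 - <<'E'
from h import *
print(rel([.578,.245,.108]).round(4))
E
```

```text
11.0 [0.5016 0.0571 0.1075] [-0.6174 -0.0016 -0.524 ] [  0.0081 -40.8079  26.3266  -0.0314  -0.013    0.    ]
[283.9203 173.5999]
[-0.0018  0.013   0.2028]
```

View pics/m4.png

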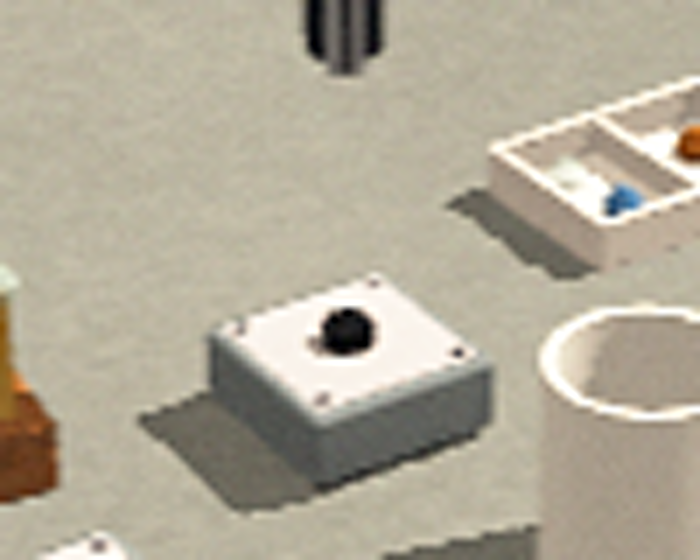

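The mist key is fully down (6.8 N at the bottom) and the station hasn't moved. Next is the wheel key.

>>> {"api": "send_rows", "payload": {"moves": [[0,[0,0.001,0.02],0],[0,[0,0.003,0.048],0],[0,[0,0.005,0.08],0],[0,[0,0.007,0.112],0],[0,[0,0.009,0.144],0],[0,[0,0.011,0.174],0],[0,[0,0.012,0.194],0],[0,[-0.002,0.013,0.203],0],[0,[-0.002,0.013,0.203],0],[0,[-0.002,0.013,0.203],0]]}}

```text
time_s: 11.88
eef_pos: [0.5771, 0.2445, 0.1071]
tcp_rot: [-0.873, 1.392, 0.865]
contact_force: [-0.2, -0.5, 0.5]
gripper_width: 0.001
```

```bash
python3 look.py 361 180 g1;  python3 - <<'E'
from h import *
print(rel([.5785,.245,.022]).round(4))
E
```

```text
11.9333 [0.5771 0.244  0.1074] [0.2453 0.142  0.3669] [  0.7307 -51.7449  26.5481  -0.0672   0.0217   0.0002]
[362.1103 167.0832]
[ 0.0857 -0.0003  0.002 ]
```

View pics/g1.png

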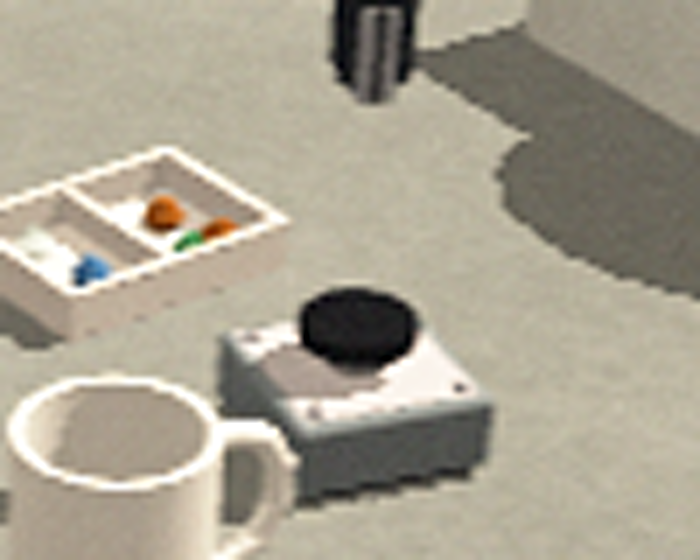

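>>> {"api": "send_rows", "payload": {"moves": [[0,[0.015,0,0.001],0],[0,[0.03,0,0.001],0],[0,[0.045,0,0.001],0],[0,[0.06,0,0.001],0],[0,[0.073,0,0.001],0],[0,[0.081,0,0.001],0],[0,[0.085,0,0.001],0],[0,[0.085,0,0.001],0]]}}

```text
time_s: 12.65
eef_pos: [0.5769, 0.2432, 0.022]
tcp_rot: [-0.871, 1.394, 0.864]
contact_force: [-0.2, -0.9, 0.4]
gripper_width: 0.002
```

```bash
python3 look.py 361 180 g2
```

```text
12.7 [0.5776 0.2436 0.0228] [-0.3174 -0.7019  0.7067] [ -0.1013 -52.3642  24.0915  -0.0711  -0.0224  -0.0008]
[359.8891 195.551 ]
```

View pics/g2.png

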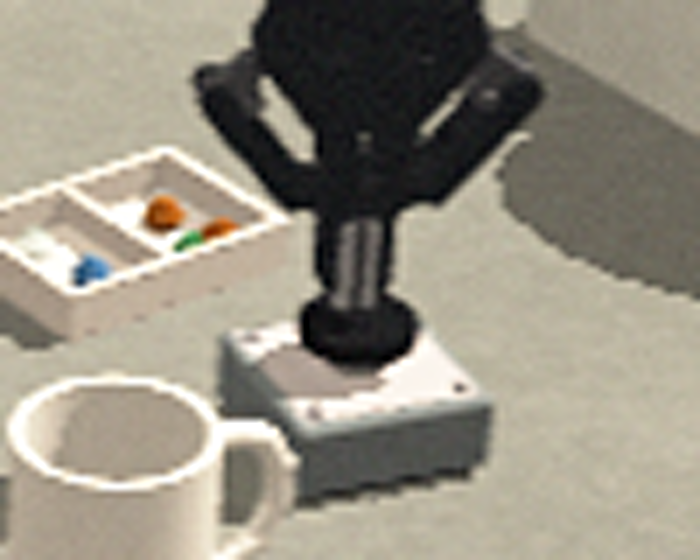

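The fingertips are centred over the mushroom key, so I'll press the same way.

>>> {"api": "send_rows", "payload": {"moves": [[0,[0.003,0,0.001],0],[0,[0.006,0,0.001],0],[0,[0.008,0,0.001],0],[0,[0.0095,0,0.001],0],[0,[0.011,0,0.001],0],[0,[0.0125,0,0.001],0],[0,[0.014,0,0.001],0],[0,[0.0155,0,0.001],0],[0,[0.017,0,0.001],0],[0,[0.018,0,0.001],0],[0,[0.018,0,0.001],0]]}}

```text
time_s: 13.67
eef_pos: [0.579, 0.245, 0.0053]
tcp_rot: [-0.871, 1.39, 0.863]
contact_force: [0.7, 0.7, 2.3]
gripper_width: 0.003
```

>>> {"api": "send_rows", "payload": {"moves": [[0,[0.001,0,0],0],[0,[0.002,0,0],0],[0,[0.003,0,0],0],[0,[0.0035,0,0],0],[0,[0.0035,0,0],0]]}}

```text
time_s: 14.08
eef_pos: [0.579, 0.245, 0.0021]
tcp_rot: [-0.871, 1.39, 0.863]
contact_force: [-1.2, 0.6, 6.8]
gripper_width: 0.004
```

```bash
python3 look.py 361 180 g3
```

```text
14.1333 [0.579  0.245  0.0022] [-1.1303  0.1977  6.8009] [ -0.3075 -49.8067  22.5189  -0.4416  -0.1488  -0.0002]
[360.1331 202.2638]
```

View pics/g3.png

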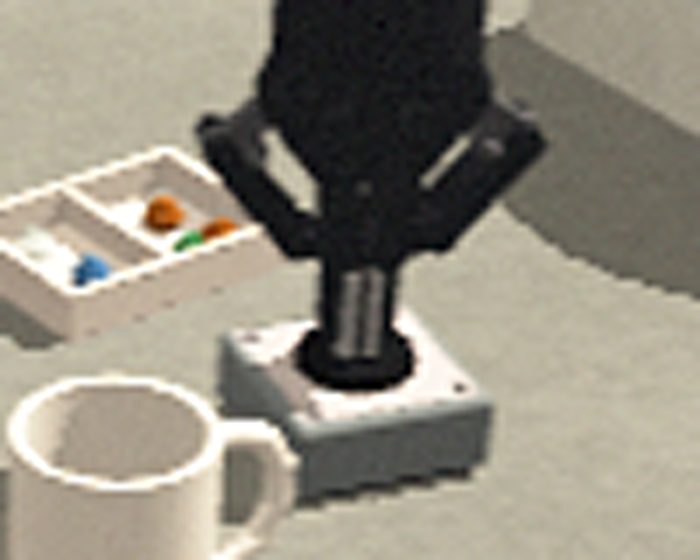

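The wheel key is fully down. I'll lift and check.

>>> {"api": "send_rows", "payload": {"moves": [[0,[-0.003,0,0],0],[0,[-0.008,0,0],0],[0,[-0.016,0,0],0],[0,[-0.03,0,0],0],[0,[-0.05,0,0],0],[0,[-0.075,0,0],0],[0,[-0.105,0,0],0],[0,[-0.14,0,0],0],[0,[-0.17,0,0],0],[0,[-0.17,0,0],0],[0,[-0.17,0,0],0],[0,[-0.17,0,0],0]]}}

```text
time_s: 15.18
eef_pos: [0.578, 0.2455, 0.1717]
tcp_rot: [-0.871, 1.391, 0.863]
contact_force: [-0.6, 0.5, -0.6]
gripper_width: 0.001
```

```bash
python3 - <<'E'
from h import *
import cv2
im=arm.get_image("scene")["frame"]
cv2.imwrite("pics/f.png",cv2.resize(im[140:300,120:400],None,fx=2.8,fy=2.8,interpolation=2))
cv2.imwrite("pics/f2.png",arm.get_image("top")["frame"])
E
```

```text
(no output)
```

View pics/f.png

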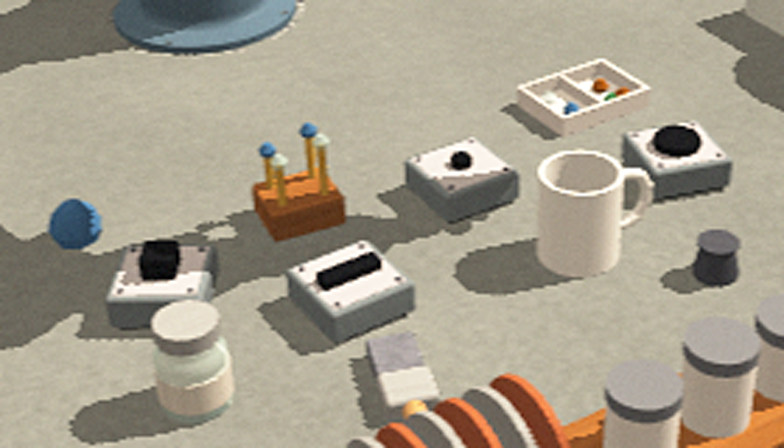

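View pics/f2.png

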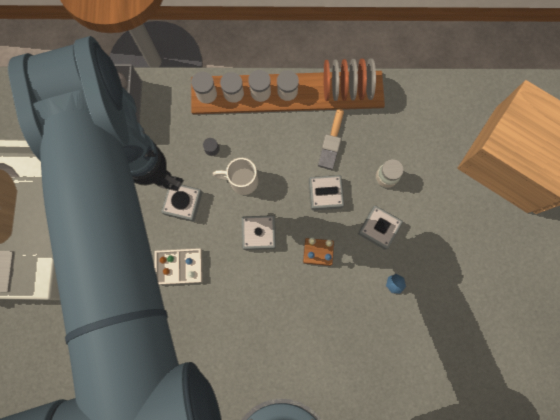

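The three keys are down, the lamp key is up, nothing has moved and the arm is clear.

```bash
python3 -c "
from rig import arm
print(arm.close_job())"
```

```text
the job is handed in; nothing more can be done
None
```

I pressed the bar key (water), then the small round key (mist), then the mushroom key (wheel) with the shut fingertips. Each went down to the end of its stroke at about 7 N. I lifted clear and handed the job in about 15 s into the 48 s allowed; it returned no verdict.

- **Last checks:** The final pictures from both cameras show the three keys down and staying down, and the square lamp key up. By eye, the stations and everything around them stand where they were at the start. The arm was clear of everything, with the measured force near zero.
- **What disagreed:** The reported TCP height did not match the scene. The pictures put the fingertips about 37–40 mm higher than reported, and first contact with the 56 mm high bar came at a reported height of about 15 mm. I found each key by slow steps, the force readings and the pictures, not by the reported height. I did not find the cause. The x and y readings agreed with the pictures to within a few millimetres.

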